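Refill the specimen label printer from the hook rack

TASK

The label printer stands open and empty. Lift the wide label roll up and off its hook on the wire rack and lower it, still in the gripper, into the printer's bay so that it rests on the two rollers with its axle across the printer, then let go. Do not drop it in, and leave the narrow roll hanging on its own hook.

Things in the scene. Friction and masses are not known exactly. Their poses are not given: they have to be found in the camera images.
- wide_roll: Wide roll of white paper labels: rigid ring, 116 mm outer diameter, 48 mm wide, 37 mm core hole, 0.25-0.5 kg. Origin at the core's centre; x axis = axle (flat faces at x = +-24 mm, both alike). Hangs by its core on one of the rack's hooks, axle along the rack's x, free to turn on it; 39 mm of paper stands above the hook bar, to be pinched by the flat faces from above.
- narrow_roll: The other label roll, to be left hanging: same core hole, but 26 mm wide and 90 mm outer diameter, 0.12 kg. Origin at the core's centre, x axis = axle. It hangs on the other hook; which hook holds which roll varies.
- rack: Fixed rack, dark base 150 x 300 x 12 mm, origin on the table. Two 8 mm wire hooks at y = +-75 mm: post at x = +65 mm, level bar (top 140 mm high) towards -x, upturned tip at x = -65 mm (top 148 mm, the highest point). A roll comes off when raised 8 to 29 mm (19 is mid), then drawn to -x till its rear face passes x = -69 mm. Yaw within 0.25 rad; left or right of the robot.
- bay_seat (a point): Centre of the seated wide roll, 92.5 mm above the table. x: printer's front to back; y: across (axle direction). Fixed black printer 210 (x) x 170 (y) mm, rim 95 mm high. Open bay centred here: 140 (x) x 76 (y) mm, two rollers along y at x = +-30 mm centre the roll in x. Seated roll's top: 150 mm high. Open lid behind, x = 103 to 200 mm, up to 115 mm high. Yaw within 0.3 rad.
Things that resemble listed ones, but are neither listed nor needed, are in the scene too. Leave any yellow look-alike of the narrow_roll alone.

How it is judged:
By the outcome, as a careful person would: the job done as asked, in the order asked, and still so for the second after the job is handed in, with the robot touching nothing.
It also fails if it takes over 48 s, if anything falls off the work surface, if the arm or the gripper's body presses on something with over 40 N, if the wrist force passes 120 N, or if a joint passes its speed limit or range.

ROBOT

A 6-joint arm with a two-finger parallel gripper is mounted at the origin on the work surface. World frame = base frame: x ahead of the robot, y to its left, z up, the work surface at z = 0. Lengths are in m, angles in rad, forces in N, time in s.
With the tool pointing down it reaches from about 0.25 to 0.725 m from the base axis. Payload 4 kg.
Tool frame: the origin (TCP) lies on the centre line of the jaws, within the pads' length; the fingertips stand ahead of it and the grasp point (between the pads) lies 3 mm ahead of it (bot.tcp_to_tips is the z of the fingertips in the tool frame, in m); z points along the fingers, y is the line along which they close (so a half turn about z gives the same grasp; the last joint's range is limited). The gripper opens to 85 mm and grips with 20 to 120 N. Pads are 22 mm wide; open, the fingers measure 114 mm over their backs; the gripper's body (76 mm by 85 mm) begins 54 mm behind the grasp point. The pads swing forward as they close: fully open they stand 13 mm farther back than shut.
Start: joints at [-1.165, 0.241, 0.005, 1.335, 0, 1.571], TCP at [0.197, -0.459, 0.253] pointing down, gripper open.
Joint ranges: [-2.72, 2.72], [-1.05, 1.87], [-1.09, 1.28], [-1.99, 2.15], [-1.42, 1.44], [-3.14, 3.14]. Speed limits (rad/s): [2.79, 2.79, 3.14, 3.14, 3.14, 3.14].

INTERFACE

Orientations are given as a unit quaternion [x, y, z, w].
In Python, from workcell import telemetry, camera, camera_params, ticket, boxes_of, cut_out, spot_point, bot gives the robot as it stands.
- The arm moves only by the shell command python3 -m creep 'ROWS'. ROWS is text: rows parted by semicolons, each of 5 numbers parted by spaces: the opening, from 0 (shut) to 1 (fully open), then the shift along the tool's x, y, z in units of 150 mm (1.0 is 150 mm), then the turn about the tool's z in units of 180 degrees (1.0 is 180 degrees). In form: claw x y z turn; .... A call has 1 to 12 rows; each row is the pose to reach, as a shift and turn from the pose commanded when the call began, along the tool's axes at that moment, turning the shorter way round; what a row does not reach only later rows make up. A row lasts 1/8 s, in which the tool goes at most 62.5 mm and 10.7 degrees, less where a joint would pass 70% of its speed; a pose out of reach is approached as far as the arm can. A call with a number of a shift or a turn outside -1 to 1 is refused whole. A call with a gripper value outside its range is refused whole. The fingers move at their own pace and stop on an object; the grip force is fixed at half the most. Time passes only in rows, so rows that repeat a pose let the fingers close. It gives the time, the measured TCP pose, the force, the opening and the grip force at its end, in the units of the state.
- telemetry.get_obs(): the state, without advancing time (a new reading comes with each control period).
- camera(name): name is "side" or "top"; returns the picture (384x512x3 uint8, red, green, blue); there is no depth.
- camera_params(name): a dict with "camera_matrix" (3x3 intrinsics, pixels), "eye" and "attitude" of the camera in the world. Camera axes: x right, y down, z forward; pixel columns grow to the right and rows downward; lengths in m; the calibration is good to about 2 mm. A picture is of the moment at which its call begins. camera_params takes no time and is no camera call.
- ticket.job_done(): hands the job in; it is judged then, once.
Trained networks look in the newest picture that a camera, given by its name, has taken for a name from the list of things; names that differ only in an ending like _2 or _b are one class to them, and where a whole thing is asked for, a point or a joint stands for the part that bears it (a point fixed in the world has none). Each returns a list of dicts, best first, with "conf" (0 to 1); they miss things now and then, are a little off and sometimes report something else, mostly with a low value. They report only what shows in the picture. A call takes as long as a camera call. They do not tell look-alikes from the thing itself.
- boxes_of(thing, camera): "at" ([x, y, z] in m, in world coordinates, good to about 4 mm: the middle of the surface that is visible of it).
- cut_out(thing, camera): "pixels" (384x512 bool, what is visible of it).
- spot_point(thing, camera): "at" ([x, y, z] in m, in world coordinates, good to about 4 mm: a listed point, or the origin of a listed thing).
The state is a dict: "clock": time; "joint_pos": joint angles; "joint_vel": joint speeds; "tau": joint torques, N m; "eef_pos": TCP position; "tool_rot": TCP orientation; "ft_force": force on the tool from outside, world axes, zero at the start; "ft_torque": the same for the moment, N m; "grip_width": finger opening in m; "grasp_force": force on a finger pad.
Only numpy, scipy, OpenCV 4.12 (cv2) and the standard library are available. Lean on these libraries where they do the work, as an engineer would, in place of code of your own. Each camera call takes 0.05 s, during which the arm holds its last target. There are 200 camera calls.

## Working session

There is one attempt and no reset: what is moved stays moved. The work goes in short steps, Python scripts to look and compute and a shell command to move; the robot and the scene stay as the last step left them, time stands still between calls to the robot, and variables do not carry over. Pictures are saved under pics/ and viewed, at most 10 in all, crops included, and the job is handed in when it is done.

```bash
mkdir -p pics; ls; python3 - <<'E'
from workcell import *
import cv2
import numpy as np
for c in("side","top"):
    cv2.imwrite(f"pics/{c}1.png",camera(c)[:,:,::-1])
    p=camera_params(c);print(c,p)
    for t in("wide_roll","narrow_roll","rack","bay_seat"):
        for f in (boxes_of,spot_point):
            try:print(t,f.__name__,[(round(d["conf"],2),np.round(d["at"],3)) for d in f(t,c)])
            except Exception as e:print(t,e)
print(telemetry.get_obs(),bot.tcp_to_tips)
E
```

```text
pics
side {'camera_matrix': array([[350.43086962,   0.        , 253.89074343],
       [  0.        , 350.43086962, 183.80165978],
       [  0.        ,   0.        ,   1.        ]]), 'eye': array([0.2390941, 0.4215537, 0.8300962]), 'attitude': array([-0.27470326,  0.90133645, -0.32127133,  0.09442166])}
wide_roll call [(0.77, array([ 0.513, -0.099,  0.157]))]
wide_roll call [(0.96, array([ 0.527, -0.128,  0.122]))]
narrow_roll call [(0.91, array([ 0.38 , -0.272,  0.078])), (0.76, array([ 0.749, -0.254,  0.067])), (0.63, array([ 0.54 , -0.426,  0.061])), (0.55, array([ 0.551, -0.249,  0.146]))]
narrow_roll call [(0.69, array([ 0.383, -0.294,  0.046])), (0.64, array([ 0.757, -0.278,  0.045])), (0.54, array([ 0.554, -0.27 ,  0.124]))]
rack call [(0.98, array([ 0.558, -0.129,  0.019]))]
rack call [(0.88, array([ 0.537, -0.199,  0.003])), (0.53, array([ 0.524, -0.13 ,  0.122]))]
bay_seat call []
bay_seat call [(0.7, array([0.562, 0.203, 0.092]))]
top {'camera_matrix': array([[476.73980891,   0.        , 263.78037937],
       [  0.        , 476.73980891, 195.48070253],
       [  0.        
[... 957 characters left out ...]
 array([-1.16501278e+00,  2.40526123e-01,  4.99638670e-03,  1.33519002e+00,
       -2.14184370e-06,  1.57084309e+00]), 'joint_vel': array([-3.42073188e-04, -6.96778822e-04, -8.48702267e-04, -5.41449674e-04,
       -6.73266519e-06,  4.48709344e-04]), 'tau': array([ 6.83844228e-04, -3.72194588e+01,  2.52694434e+01,  1.09115048e-03,
        6.62422599e-05,  2.33434861e-06]), 'eef_pos': array([ 0.19736915, -0.45939763,  0.25334202]), 'tool_rot': array([9.79492685e-01, 2.01479724e-01, 6.66634660e-06, 3.77148082e-05]), 'ft_force': array([-0.05827161,  0.13483725,  0.38220077]), 'ft_torque': array([-0.00032687, -0.03264313,  0.01708552]), 'grasp_force': 0.0, 'grip_width': 0.08537004267328913} 0.022
```

View pics/top1.png

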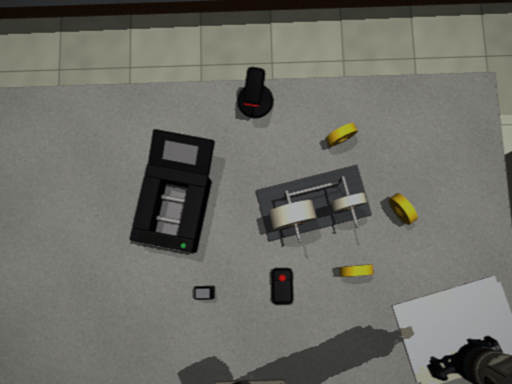

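View pics/side1.png

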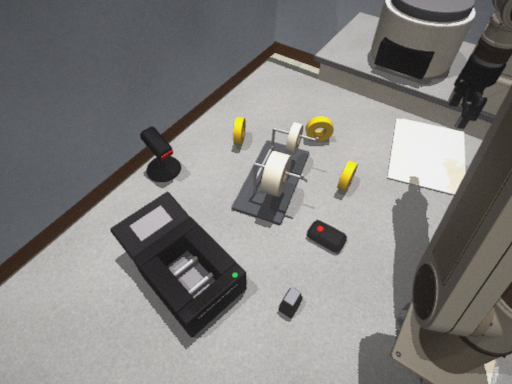

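```bash
cat >h.py <<'E'
from workcell import *
import cv2, numpy as np
from scipy.spatial.transform import Rotation as R
def proj(c,P):
    p=camera_params(c); r=R.from_quat(p["attitude"]).inv()
    return cv2.projectPoints(r.apply(np.asarray(P,float)-p["eye"]),np.zeros(3),np.zeros(3),p["camera_matrix"],None)[0][:,0]
def box(x0,x1,y0,y1,z0,z1): return np.array([[x,y,z] for x in(x0,x1) for y in(y0,y1) for z in(z0,z1)],float)
def place(P,x,y,yaw): return R.from_euler("z",yaw).apply(P)+[x,y,0]
def hullmask(c,parts):
    m=np.zeros((384,512),np.uint8)
    for P in parts:
        h=cv2.convexHull((proj(c,P)*16).round().astype(np.int32))
        cv2.fillConvexPoly(m,h,1,shift=4)
    return m>0
E
cat >fit.py <<'E'
from h import *
from scipy.optimize import minimize
im={c:cv2.imread(f"pics/{c}1.png") for c in("top","side")}
camera("top");camera("side")
def solve(name,parts,obs,x0):
    def cost(v):
        s=0
        for c,m in obs.items():
            k=hullmask(c,[place(P,*v[:3]) for P in parts(v)])
            s-=(k&m).sum()/(k|m).sum()
        return s
    best=min((minimize(cost,[*x0[:2],y,*x0[3:]],method="Nelder-Mead",options=dict(initial_simplex=np.array([[*x0[:2],y,*x0[3:]]]*(len(x0)+1))+np.vstack([np.zeros(len(x0)),np.eye(len(x0))*[.01,.01,.08]+0 if len(x0)==3 else np.diag([.01,.01,.08,.01])]),xatol=1e-4,fatol=1e-4)) for y in(-.2,0,.2)),key=lambda r:r.fun)
    print(name,list(obs),best.x.round(4),best.fun); return best.x
def fill(m):
    cs,_=cv2.findContours(m.astype(np.uint8),cv2.RETR_EXTERNAL,cv2.CHAIN_APPROX_NONE)
    o=np.zeros(m.shape,np.uint8);cv2.drawContours(o,[max(cs,key=cv2.contourArea)],-1,1,-1);return o>0
# printer
ob={}
for c,(a,b,d,e) in dict(top=(120,225,120,262),side=(100,255,185,335)).items():
    g=im[c].max(2); m=np.zeros(g.shape,bool); m[d:e,a:b]=g[d:e,a:b]<60; ob[c]=fill(cv2.morphologyEx(m.astype(np.uint8),cv2.MORPH_OPEN,np.ones((2,2)))>0)
pp=lambda v:[box(-.105,.105,-.085,.085,0,.095),box(.103,.2,-v[3],v[3],.09,.115)]
for o in(ob,{"top":ob["top"]},{"side":ob["side"]}): V=solve("printer",pp,o,[.558,.204,0,.08]) if 1 else 0
ro={}
for c in("top","side"):
    ro[c]=cut_out("rack",c)[0]["pixels"]
    m=ro[c].astype(np.uint8)
    for t in("wide_roll","narrow_roll"):
        for d in cut_out(t,c): print(c,t,round(d["conf"],2),np.argwhere(d["pixels"]).mean(0).round())
    h=np.zeros_like(m);pts=np.argwhere(m)[:,::-1].astype(np.int32)
    g=im[c].max(2)
    # base: dark pixels of the rack
    m=m*(g<95); m=cv2.morphologyEx(m.astype(np.uint8),cv2.MORPH_OPEN,np.ones((5,5)))
    cv2.fillConvexPoly(h,cv2.convexHull(np.argwhere(m)[:,::-1].astype(np.int32)),1); ro[c]=h>0
for o in(ro,{"top":ro["top"]},{"side":ro["side"]}): W=solve("rack",lambda v:[box(-.075,.075,-.15,.15,0,.012)],o,[.538,-.2,0]) if 1 else 0
E
python3 fit.py
```

```text
printer ['top', 'side'] [ 0.5557  0.2009 -0.2299  0.0803] -1.727410159197123
printer ['top'] [ 0.554   0.1962 -0.2249  0.0804] -0.9700583608221264Traceback (most recent call last):
  File "fit.py", line 22, in <module>
    for o in(ob,{"top":ob["top"]},{"side":ob["side"]}): V=solve("printer",pp,o,[.558,.204,0,.08]) if 1 else 0
                                                          ~~~~~^^^^^^^^^^^^^^^^^^^^^^^^^^^^^^^^^^
  File "fit.py", line 12, in solve
    best=min((minimize(cost,[*x0[:2],y,*x0[3:]],method="Nelder-Mead",options=dict(initial_simplex=np.array([[*x0[:2],y,*x0[3:]]]*(len(x0)+1))+np.vstack([np.zeros(len(x0)),np.eye(len(x0))*[.01,.01,.08]+0 if len(x0)==3 else np.diag([.01,.01,.08,.01])]),xatol=1e-4,fatol=1e-4)) for y in(-.2,0,.2)),key=lambda r:r.fun)
  File "fit.py", line 12, in <genexpr>
    best=min((minimize(cost,[*x0[:2],y,*x0[3:]],method="Nelder-Mead",options=dict(initial_simplex=np.array([[*x0[:2],y,*x0[3:]]]*(len(x0)+1))+np.vstack([np.zeros(len(x0)),np.eye(len(x0))*[.01,.01,.08]+0 if len(x0)==3 else np.diag([.01,.01,.08,.01])]),xatol=1e-4,fatol=1e-4)) for y in(
[... 188 characters left out ...]
^^^^^^^^^^^^^^^^^^^^^^^^^^^^^^^^^^^^^^^^^^^^^^^^^^^^^^^^^^^^^^^^^^^^^^^^^^^^^^^^^^^^^^^^^^^^^^^^^^^^^^^^^^^^^^^^^^^^^
    res = _minimize_neldermead(fun, x0, args, callback, bounds=bounds,
                               **options)
    fsim[j] = func(sim[j])
              ~~~~^^^^^^^^
    fx = function(np.copy(x), *(wrapper_args + args))
  File "fit.py", line 9, in cost
    k=hullmask(c,[place(P,*v[:3]) for P in parts(v)])
  File "h.py", line 12, in hullmask
    h=cv2.convexHull((proj(c,P)*16).round().astype(np.int32))
                      ~~~~^^^^^
  File "h.py", line 5, in proj
    p=camera_params(c); r=R.from_quat(p["attitude"]).inv()
ValueError: time passes only in moves, steps and waits
```

```bash
sed -i 's/^def proj/import functools\n_cp=functools.lru_cache(None)(camera_params)\ndef proj/; s/p=camera_params(c)/p=_cp(c)/' h.py
cat >>fit.py <<'E'
out=[]
for c in("top","side"):
    a=im[c].copy()
    for m,col in((ob[c],(0,0,255)),(ro[c],(0,255,0)),(hullmask(c,[place(P,*V[:3]) for P in pp(V)]),(255,255,0)),(hullmask(c,[place(box(-.075,.075,-.15,.15,0,.012),*W)]),(255,0,255))):
        cs,_=cv2.findContours(m.astype(np.uint8),0,1);cv2.drawContours(a,cs,-1,col,1)
    out.append(a)
cv2.imwrite("pics/ov1.png",np.hstack([out[0][110:310,110:410],out[1][100:300,90:390]])[:, :]);
big=np.vstack([out[0][115:265,120:390],out[1][110:330,100:370]]);cv2.imwrite("pics/ov1.png",cv2.resize(big,None,fx=1.6,fy=1.6))
E
sed -i 's/ob,{"top":ob\["top"\]},{"side":ob\["side"\]}/{"side":ob["side"]},{"top":ob["top"]},ob/' fit.py
python3 fit.py 2>&1 | tail -20
```

```text
printer ['side'] [ 0.5575  0.2071 -0.154   0.064 ] -0.7952018724400234
printer ['top'] [ 0.554   0.1962 -0.2249  0.0804] -0.9700583608221264
printer ['top', 'side'] [ 0.5557  0.2009 -0.2299  0.0803] -1.727410159197123
top wide_roll 0.95 [214. 292.]
top narrow_roll 0.93 [134. 341.]
top narrow_roll 0.81 [208. 402.]
top narrow_roll 0.64 [200. 314.]
top narrow_roll 0.63 [202. 348.]
top narrow_roll 0.62 [270. 356.]
side wide_roll 0.82 [173. 275.]
side narrow_roll 0.95 [137. 293.]
side narrow_roll 0.7 [130. 238.]
side narrow_roll 0.59 [176. 346.]
side narrow_roll 0.59 [128. 319.]
rack ['top', 'side'] [ 0.5733 -0.1913  0.2135] -1.4745825455531634
rack ['top'] [ 0.5733 -0.1916  0.2138] -0.9894627742269823
rack ['side'] [ 0.5612 -0.2014 -0.0389] -0.48582894406822175
```

View pics/ov1.png

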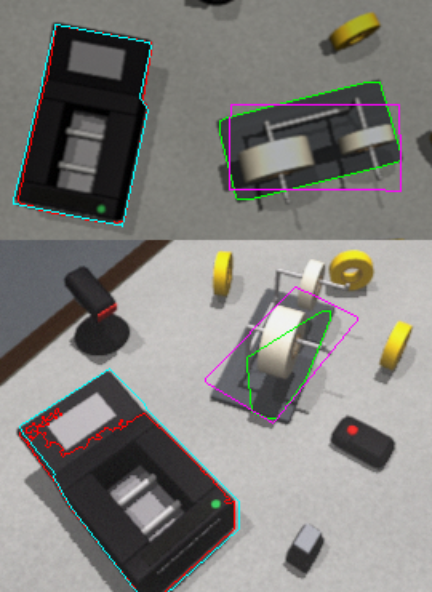

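The overlay shows the printer outline fitting in both views (yaw −0.23). In the top view the rack base fits at yaw 0.214 and sits about 36 mm ahead of the hook origin. The wide roll is at top pixel (292,214), with its hook tip pointing towards the robot.

```bash
cat >go.py <<'E'
import sys
from h import *
o=telemetry.get_obs()
# usage: go.py x y z toolx_yaw -> shift/turn in move units
x,y,z,w=map(float,sys.argv[1:5])
r=R.from_quat(o["tool_rot"]);ax=r.as_matrix()[:,0];yaw=np.arctan2(ax[1],ax[0])
d=r.inv().apply(np.array([x,y,z])-o["eef_pos"])/.15
t=(yaw-w+np.pi)%(2*np.pi)-np.pi
print("units",d.round(3),"turn",round(t/np.pi,4),"pos",o["eef_pos"].round(4),"yaw",round(yaw,3),"j",o["joint_pos"].round(2),"w",round(o["grip_width"],4),"F",o["ft_force"].round(1),"t",o["clock"])
E
python3 -m creep '1 0.33 -0.13 0 0; 1 0.66 -0.26 0 0; 1 1 -0.39 0 0; 1 1 -0.39 0 0'
python3 -m creep '1 0.33 -0.13 0 0; 1 0.66 -0.26 0 0; 1 1 -0.39 0 0; 1 1 -0.39 0 0'
python3 go.py .530 -.1265 .25 1.785
```

```text
clock: 1.9
eef_pos: [0.3142, -0.3441, 0.2534]
tool_rot: [0.979, 0.205, 0.0, -0.0]
ft_force: [-0.4, -0.7, 0.0]
grip_width: 0.0854
grasp_force: 0.0
clock: 2.4
eef_pos: [0.4286, -0.232, 0.2531]
tool_rot: [0.979, 0.204, 0.0, 0.0]
ft_force: [-0.4, 0.4, 0.3]
grip_width: 0.0856
grasp_force: 0.0
units [ 0.901 -0.375  0.021] turn -0.4375 pos [ 0.4286 -0.232   0.2531] yaw 0.411 j [-0.5   0.22 -0.03  1.33  0.    2.23] w 0.0856 F [-0.4  0.4  0.3] t 2.4
```

```bash
python3 -m creep '1 0.3 -0.12 0 -0.055; 1 0.6 -0.24 0 -0.11; 1 0.88 -0.37 0 -0.165; 1 0.88 -0.37 0 -0.22; 1 0.88 -0.37 0 -0.275; 1 0.88 -0.37 0 -0.33; 1 0.88 -0.37 0 -0.385; 1 0.88 -0.37 0 -0.4375; 1 0.88 -0.37 0 -0.4375; 1 0.88 -0.37 0 -0.4375' >/dev/null
python3 go.py .530 -.1265 .176 1.785
python3 - <<'E'
from h import *
a=camera("top");b=camera("side")
cv2.imwrite("pics/c2.png",np.hstack([cv2.resize(a[140:280,220:400],None,fx=2.2,fy=2.2),cv2.resize(b[100:240,190:370],None,fx=2.2,fy=2.2)])[:,:,::-1])
for c in("top","side"):
  print([(d["conf"],d["at"]) for d in spot_point("wide_roll",c)])
E
```

```text
units [0.027 0.034 0.515] turn -0.0027 pos [ 0.5258 -0.1314  0.2533] yaw 1.777 j [-0.24  0.32  0.12  1.37 -0.    1.12] w 0.0854 F [0.1 0.6 0.9] t 3.65
[]
[(0.98, [0.5245, -0.129, 0.1212])]
```

View pics/c2.png

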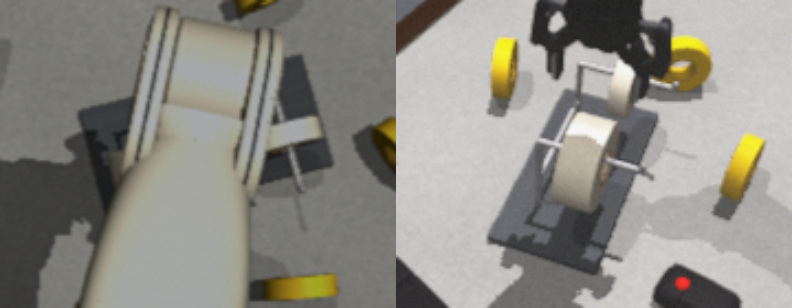

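The crop shows the gripper above the rack with the fingers straddling along the hook direction; the roll hangs undisturbed, side crop around (585,160).

```bash
python3 -m creep '1 0.022 0.023 0 0; 1 0.022 0.023 0.2 0; 1 0.022 0.023 0.36 0; 1 0.022 0.023 0.45 0; 1 0.022 0.023 0.515 0; 1 0.022 0.023 0.515 0; 1 0.022 0.023 0.515 0'
python3 go.py .528 -.127 .176 1.785
```

```text
clock: 4.72
eef_pos: [0.5295, -0.1266, 0.1769]
tool_rot: [0.629, 0.777, 0.0, 0.001]
ft_force: [0.3, 0.7, 0.2]
grip_width: 0.0853
grasp_force: 0.0
units [-0.001 -0.01   0.006] turn -0.0015 pos [ 0.5295 -0.1266  0.1769] yaw 1.78 j [-0.23  0.37 -0.02  1.18 -0.    1.13] w 0.0853 F [0.3 0.7 0.2] t 4.725
```

```bash
python3 -m creep '0.7 0 0 0 0; 0.4 0 0 0 0; 0.2 0 0 0 0; 0.2 0 0 0 0; 0.2 0 0 0 0; 0.2 0 0 0 0; 0.2 0 0 0 0; 0.2 0 0 0 0'
python3 -m creep '0.2 0 0 -0.04 0; 0.2 0 0 -0.08 0; 0.2 0 0 -0.125 0; 0.2 0 0 -0.125 0; 0.2 0 0 -0.125 0'
python3 - <<'E'
from h import *
a=camera("top");b=camera("side")
cv2.imwrite("pics/c3.png",cv2.resize(b[90:230,190:370],None,fx=3,fy=3)[:,:,::-1])
print([(d["conf"],d["at"]) for d in spot_point("wide_roll","side")])
E
```

```text
clock: 5.72
eef_pos: [0.5292, -0.1266, 0.1768]
tool_rot: [0.629, 0.777, 0.0, 0.001]
ft_force: [-1.1, -0.3, 4.7]
grip_width: 0.0471
grasp_force: 64.0
clock: 6.35
eef_pos: [0.5288, -0.1264, 0.1946]
tool_rot: [0.629, 0.777, -0.0, -0.0]
ft_force: [-0.5, -0.1, -4.0]
grip_width: 0.0468
grasp_force: 63.3
[(0.61, [0.5268, -0.1331, 0.1384])]
```

View pics/c3.png

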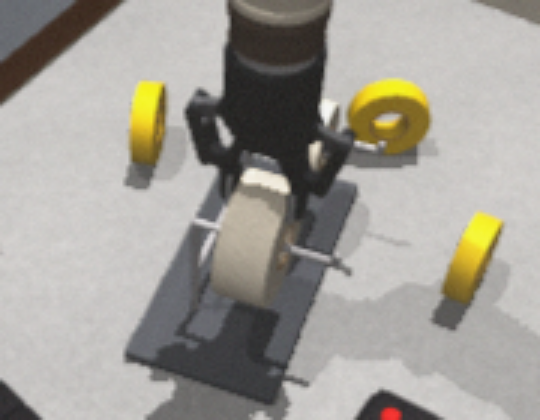

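Roll is gripped and lifted about 18 mm, hook bar visible through its core (290,245). Now draw it towards −x of the rack.

```bash
python3 -m creep '0.2 0 -0.06 0 0; 0.2 0 -0.16 0 0; 0.2 0 -0.27 0 0; 0.2 0 -0.38 0 0; 0.2 0 -0.49 0 0; 0.2 0 -0.6 0 0; 0.2 0 -0.7 0 0; 0.2 0 -0.8 0 0; 0.2 0 -0.8 0 0; 0.2 0 -0.8 0 0'
python3 go.py .557 .202 .28 2.913
python3 - <<'E'
from h import *
b=camera("side")
cv2.imwrite("pics/c4.png",cv2.resize(b[90:240,190:390],None,fx=3,fy=3)[:,:,::-1])
E
```

```text
clock: 7.75
eef_pos: [0.412, -0.1515, 0.195]
tool_rot: [0.629, 0.777, 0.0, 0.001]
ft_force: [1.1, 0.4, -4.0]
grip_width: 0.0467
grasp_force: 63.2
units [ 2.104  1.436 -0.566] turn -0.3606 pos [ 0.412  -0.1515  0.195 ] yaw 1.78 j [-0.35  0.16 -0.26  1.16  0.    1.01] w 0.0467 F [ 1.1  0.4 -4. ] t 7.75
```

View pics/c4.png

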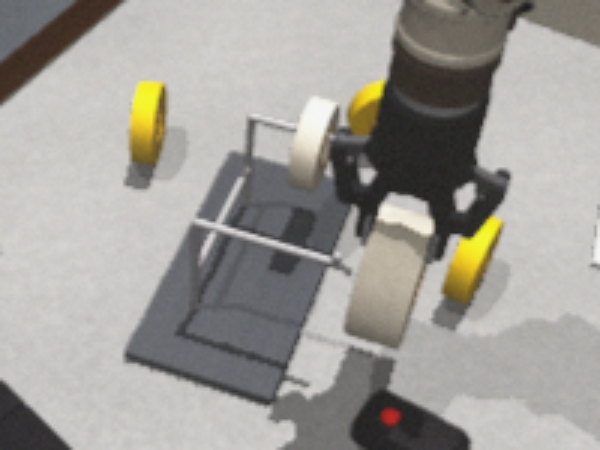

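Roll is off the hook (tip at (345,265) free), the narrow roll still hangs at (315,140). Raise, then carry across.

```bash
python3 -m creep '0.2 0 0 -0.2 0; 0.2 0 0 -0.4 0; 0.2 0.1 0 -0.566 0; 0.2 0.3 0 -0.566 0; 0.2 0.5 0 -0.566 -0.05; 0.2 0.7 0 -0.566 -0.1; 0.2 0.85 0.1 -0.566 -0.14; 0.2 1 0.2 -0.566 -0.18; 0.2 1 0.2 -0.566 -0.18;0.2 1 0.2 -0.566 -0.18'
python3 go.py .557 .202 .28 2.913
```

```text
clock: 9.05
eef_pos: [0.4097, 0.0016, 0.2796]
tool_rot: [0.388, 0.922, -0.0, -0.0]
ft_force: [-0.5, -0.3, -3.0]
grip_width: 0.0467
grasp_force: 63.6
units [ 0.268  1.636 -0.004] turn -0.1806 pos [0.4097 0.0016 0.2796] yaw 2.346 j [ 0.    0.05 -0.15  1.37 -0.    0.8 ] w 0.0467 F [-0.5 -0.3 -3. ] t 9.05
```

```bash
python3 -m creep '0.2 0.05 0.15 0 -0.04; 0.2 0.1 0.35 0 -0.09; 0.2 0.15 0.6 0 -0.14; 0.2 0.2 0.8 0 -0.1806; 0.2 0.268 1 0 -0.1806; 0.2 0.268 1 0 -0.1806;0.2 0.268 1 0 -0.1806' >/dev/null
python3 go.py .557 .202 .28 2.913
```

```text
units [-0.342  0.543 -0.005] turn -0.0003 pos [0.4885 0.1344 0.2794] yaw 2.912 j [ 0.27  0.25  0.08  1.41 -0.    0.5 ] w 0.047 F [-0.   0.2 -2.5] t 9.925
```

```bash
python3 -m creep '0.2 -0.08 0.12 0 0; 0.2 -0.2 0.3 0 0; 0.2 -0.3 0.45 0 0; 0.2 -0.342 0.543 0 0; 0.2 -0.342 0.543 0 0;0.2 -0.342 0.543 0 0;0.2 -0.342 0.543 0 0' >/dev/null
python3 go.py .557 .202 .1485 2.913
python3 - <<'E'
from h import *
a=camera("top");b=camera("side")
for c in("top","side"):
  for t in ("bay_seat","wide_roll"):
    print(c,t,[(d["conf"],np.round(d["at"],4)) for d in spot_point(t,c)])
cv2.imwrite("pics/c5.png",np.hstack([cv2.resize(a[110:270,110:250],None,fx=2.6,fy=2.6),cv2.resize(b[170:330,100:260],None,fx=2.6,fy=2.6)])[:,:,::-1])
E
```

```text
units [-0.002  0.001  0.877] turn -0.0003 pos [0.5567 0.202  0.2801] yaw 2.912 j [ 0.35  0.42  0.33  1.48 -0.    0.58] w 0.0466 F [ 0.1  0.  -3.1] t 10.8
top bay_seat [(0.67, array([0.5571, 0.2036, 0.0928]))]
top wide_roll [(0.76, array([0.5592, 0.2041, 0.2256]))]
side bay_seat [(0.59, array([0.5631, 0.2006, 0.0937]))]
side wide_roll [(0.65, array([0.5542, 0.1978, 0.226 ]))]
```

View pics/c5.png

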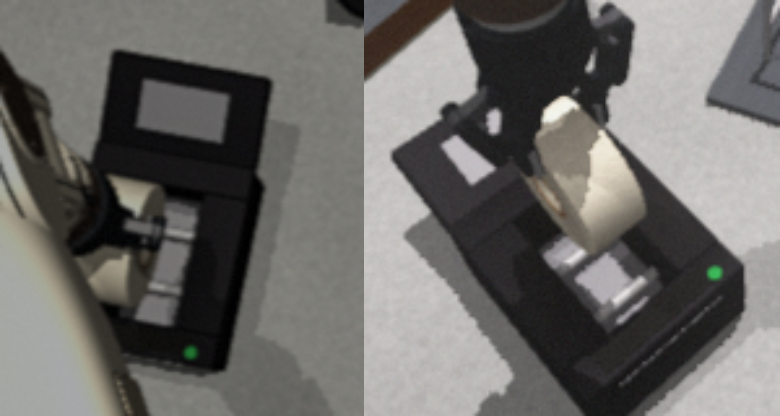

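The roll hangs above the bay, its axle across the printer (side crop (590,180), rollers at (570,250)/(630,290)). Lowering gently.

```bash
python3 -m creep '0.2 -0.01 0 0.1 0; 0.2 -0.015 0 0.25 0; 0.2 -0.015 0 0.4 0; 0.2 -0.015 0 0.53 0; 0.2 -0.015 0 0.64 0; 0.2 -0.015 0 0.74 0; 0.2 -0.015 0 0.8 0; 0.2 -0.015 0 0.83 0; 0.2 -0.015 0 0.83 0;0.2 -0.015 0 0.83 0'
python3 -m creep '0.2 0 0 0.01 0; 0.2 0 0 0.02 0; 0.2 0 0 0.03 0;0.2 0 0 0.03 0;0.2 0 0 0.03 0'
python3 go.py .557 .202 .148 2.913
```

```text
clock: 12.35
eef_pos: [0.5598, 0.2026, 0.1559]
tool_rot: [0.114, 0.993, 0.0, 0.001]
ft_force: [0.1, -1.3, -3.8]
grip_width: 0.0465
grasp_force: 64.0
clock: 12.98
eef_pos: [0.5593, 0.2024, 0.1507]
tool_rot: [0.114, 0.993, -0.0, -0.0]
ft_force: [-0.9, 0.1, -4.0]
grip_width: 0.0468
grasp_force: 64.0
units [ 0.014 -0.006  0.018] turn 0.0 pos [0.5593 0.2024 0.1507] yaw 2.913 j [ 0.35  0.49  0.09  1.18 -0.    0.58] w 0.0468 F [-0.9  0.1 -4. ] t 12.975
```

```bash
python3 -m creep '0.2 0 0 0.005 0; 0.2 0 0 0.01 0;0.2 0 0 0.01 0;0.2 0 0 0.01 0'
python3 -m creep '0.2 0 0 0.005 0; 0.2 0 0 0.01 0;0.2 0 0 0.01 0;0.2 0 0 0.01 0'
```

```text
clock: 13.48
eef_pos: [0.5594, 0.2025, 0.1492]
tool_rot: [0.114, 0.993, 0.0, 0.0]
ft_force: [0.0, 0.8, -3.2]
grip_width: 0.0471
grasp_force: 64.2
clock: 13.98
eef_pos: [0.5601, 0.2024, 0.1486]
tool_rot: [0.114, 0.993, 0.0, 0.001]
ft_force: [1.2, -1.3, 4.5]
grip_width: 0.0469
grasp_force: 64.9
```

```bash
python3 -m creep '0.2 0 0 0.004 0;0.2 0 0 0.004 0;0.2 0 0 0.004 0'
python3 - <<'E'
from h import *
b=camera("side");a=camera("top")
cv2.imwrite("pics/c6.png",np.hstack([cv2.resize(a[110:270,110:250],None,fx=2.6,fy=2.6),cv2.resize(b[170:330,100:260],None,fx=2.6,fy=2.6)])[:,:,::-1])
for c in("top","side"):print([(d["conf"],np.round(d["at"],4)) for d in spot_point("wide_roll",c)])
E
```

```text
clock: 14.35
eef_pos: [0.5602, 0.2024, 0.1486]
tool_rot: [0.114, 0.993, 0.0, 0.001]
ft_force: [-0.1, -1.8, 7.2]
grip_width: 0.0465
grasp_force: 65.3
[(0.73, array([0.5628, 0.2043, 0.0938]))]
[(0.86, array([0.558 , 0.1978, 0.0928]))]
```

View pics/c6.png

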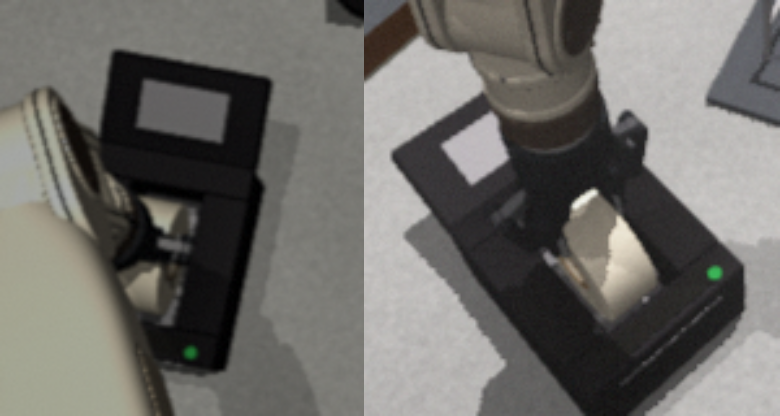

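Roll sits in the bay on the rollers (side crop (610,250)), measured centre height 93 mm. Release and rise.

```bash
python3 -m creep '0.4 0 0 0 0; 0.6 0 0 0 0; 0.8 0 0 0 0; 1 0 0 0 0; 1 0 0 0 0; 1 0 0 0 0; 1 0 0 0 0'
python3 -m creep '1 0 0 -0.1 0; 1 0 0 -0.25 0; 1 0 0 -0.5 0; 1 0 0 -0.8 0; 1 0 0 -1 0; 1 0 0 -1 0'
python3 -m creep '1 0.2 -0.2 0 0; 1 0.5 -0.5 0 0; 1 0.8 -0.8 0 0; 1 1 -1 0 0;1 1 -1 0 0; 1 1 -1 0 0; 1 1 -1 0 0'
python3 - <<'E'
from h import *
b=camera("side");a=camera("top")
cv2.imwrite("pics/c7.png",np.hstack([cv2.resize(a[100:270,110:400],None,fx=1.35,fy=1.8),cv2.resize(b[100:330,100:380],(390,306))])[:,:,::-1])
for c in("top","side"):
  for t in("wide_roll","narrow_roll"):print(t,[(d["conf"],np.round(d["at"],4)) for d in spot_point(t,c)])
E
```

```text
clock: 15.42
eef_pos: [0.5593, 0.2025, 0.1471]
tool_rot: [0.114, 0.993, 0.0, -0.0]
ft_force: [-0.4, 0.3, -0.2]
grip_width: 0.0857
grasp_force: 0.0
clock: 16.18
eef_pos: [0.5608, 0.2029, 0.3017]
tool_rot: [0.114, 0.993, 0.002, 0.004]
ft_force: [0.2, -0.4, -1.2]
grip_width: 0.0853
grasp_force: 0.0
clock: 17.05
eef_pos: [0.3802, 0.0908, 0.2969]
tool_rot: [0.114, 0.994, 0.0, -0.0]
ft_force: [0.6, -0.7, -0.0]
grip_width: 0.0855
grasp_force: 0.0
wide_roll [(0.72, array([0.5687, 0.203 , 0.0931]))]
narrow_roll [(0.83, array([ 0.5438, -0.4339,  0.0462])), (0.82, array([ 0.5526, -0.2693,  0.1242])), (0.77, array([ 0.7628, -0.2771,  0.0428])), (0.56, array([ 0.3807, -0.2948,  0.044 ]))]
wide_roll [(0.8, array([0.5604, 0.1978, 0.0915]))]
narrow_roll [(0.73, array([ 0.7602, -0.2765,  0.0445])), (0.61, array([ 0.3824, -0.2937,  0.0498])), (0.36, array([ 0.5456, -0.4326,  0.0468]))]
```

View pics/c7.png

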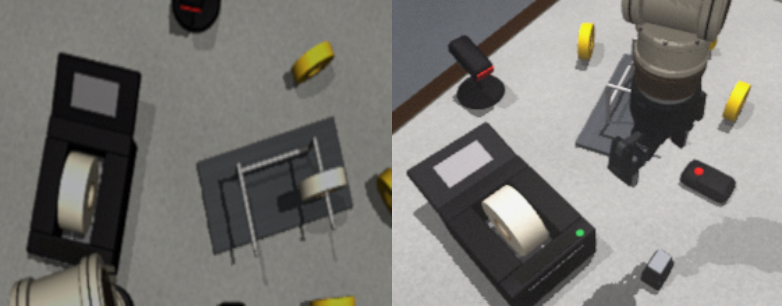

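The wide roll sits upright in the bay (left view (80,195), right view (515,215)), the narrow roll still hangs at (323,183), and the gripper is clear.

```bash
python3 -c "
from workcell import ticket
print(ticket.job_done())"
```

```text
the job is handed in; nothing more can be done
None
```

The wide roll rests on the two rollers in the printer's bay with its axle across the printer, the narrow roll still hangs on its hook, and I handed the job in at about 17 s; no verdict came back.

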